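# Pack the finished LED lamps

## Robot

A 6-joint arm with a two-finger parallel gripper is mounted at the origin on the work surface. World frame = base frame: x ahead of the robot, y to its left, z up, the work surface at z = 0. Lengths are in m, angles in rad, forces in N, time in s.
With the tool pointing down it reaches from about 0.35 to 0.725 m from the base axis. Payload 6 kg.
Tool frame: the origin (TCP) lies on the centre line of the jaws, within the pads' length; the fingertips stand 25 mm ahead of it and the grasp point (between the pads) lies 6 mm ahead of it; x points along the fingers, y is the direction in which the jaws open and shut, and the axes are right-handed (so a half turn about x gives the same grasp; the last joint's range is limited). The gripper opens to 85 mm and grips with 20 to 120 N. Pads are 22 mm wide; open, the fingers measure 114 mm over their backs; the gripper's body (76 mm by 85 mm) begins 54 mm behind the grasp point. The pads swing forward as they close: fully open they stand 13 mm farther back than shut.
Start: joints at [1.481, 0.04, 0.085, 0, -1.615, -0.334], TCP at [0.247, 0.547, 0.256] pointing down, gripper open.
Joint ranges: [-2.56, 2.56], [-1.29, 2.01], [-1.08, 1.49], [-3.29, 1.98], [-2.81, -0.18], [-2.99, 2.99]. Speed limits (rad/s): [2.57, 2.57, 3.01, 3.14, 3.14, 3.14].

## Interface

Orientations are given as a unit quaternion [w, x, y, z].
In Python, from workcell import ctrl, optics gives the robot as it stands. Calls block until the motion is done:
- ctrl.move_pose(position, orientation): joint-space move of the TCP to a pose.
- ctrl.servo_line(position, feed=0.15, frame=None): straight line of the TCP; frame=None keeps the orientation; feed is the mean speed in m/s.
- ctrl.set_joints(angles): joint-space move.
- ctrl.gripper_to(opening, grasp_force=None): finger opening in m; grasp_force is the grip in N (None keeps the last); returns when the fingers have stopped.
- ctrl.sleep(seconds).
- ctrl.inverse_kinematics(position, orientation): joint angles nearest the present ones, or None.
- optics.capture(name): name is "side" or "top"; returns the picture (400x640x3 uint8, blue, green, red); there is no depth.
- optics.camera_info(name): a dict with "fx", "fy", "cx", "cy" (pixels), "T" (4x4, takes a point from camera to world coordinates). Camera axes: x right, y down, z forward; pixel columns grow to the right and rows downward; lengths in m; the calibration is good to about 2 mm. A picture is of the moment at which its call begins. camera_info takes no time and is no camera call.
A pose or a line that the arm cannot do raises ctrl.MotionError and nothing moves.
- ctrl.sign_off(): hands the job in, once; it reports no verdict.
Readings, each from a call of its own:
- ctrl.current_clock(): time.
- ctrl.current_qpos(): joint angles.
- ctrl.current_joint_velocities(): joint speeds.
- ctrl.current_tau(): joint torques, N m.
- ctrl.current_tcp_pos(): TCP position.
- ctrl.current_orientation(): TCP orientation.
- ctrl.current_ft_force(): force on the tool from outside, world axes, zero at the start.
- ctrl.current_torque(): the same for the moment, N m.
- ctrl.current_grip_width(): finger opening in m.
Only numpy, scipy, OpenCV 4.12 (cv2) and the standard library are available. Lean on these libraries where they do the work, as an engineer would, in place of code of your own. Each camera call takes 0.05 s, during which the arm holds its last target.

## Task

Pack the three finished lamps, those with a silver screw cap, into the white foam tray: lower each one gently, without dropping it, to stand upright in the cup whose rim has the colour of the lamp's collar. Leave the unfinished lamps without a metal cap, and the solder spool, standing where they are, and do not tip any lamp over.

Things in the scene. Friction and masses are not known exactly. Their poses are not given: they have to be found in the camera images.
- lamp_red: Finished LED lamp with a red collar, standing face down, to be packed: round, 91 mm high, about 90 g. From the bottom: red collar of diameter 56 mm, 14 mm high; white body narrowing from 44 mm at 14 mm to 24 mm at 46 mm height; white neck of 23 mm; silver metal screw cap of diameter 27 mm from 58 to 86 mm height (grip it there), with a black top and a brass contact. Origin at the centre of its underside, z up along the lamp; round, so yaw does not matter.
- lamp_blue: Finished LED lamp with a blue collar, standing face down, to be packed: round, 91 mm high, about 90 g. From the bottom: blue collar of diameter 56 mm, 14 mm high; white body narrowing from 44 mm at 14 mm to 24 mm at 46 mm height; white neck of 23 mm; silver metal screw cap of diameter 27 mm from 58 to 86 mm height (grip it there), with a black top and a brass contact. Origin at the centre of its underside, z up along the lamp; round, so yaw does not matter.
- lamp_yellow: Finished LED lamp with a yellow collar, standing face down, to be packed: round, 91 mm high, about 90 g. From the bottom: yellow collar of diameter 56 mm, 14 mm high; white body narrowing from 44 mm at 14 mm to 24 mm at 46 mm height; white neck of 23 mm; silver metal screw cap of diameter 27 mm from 58 to 86 mm height (grip it there), with a black top and a brass contact. Origin at the centre of its underside, z up along the lamp; round, so yaw does not matter.
- bare_red: Look-alike: unfinished lamp with a red collar, same body, but no metal cap: a plain white neck of diameter 25 mm up to its plain white top at 82 mm height. Stays where it stands. Origin at the centre of its underside, z up.
- bare_blue: Look-alike: unfinished lamp with a blue collar, same body, but no metal cap: a plain white neck of diameter 25 mm up to its plain white top at 82 mm height. Stays where it stands. Origin at the centre of its underside, z up.
- cup_red: Shallow round cup with a red rim, fixed on the floor of the tray: target for the lamp with the red collar. Outer diameter 84 mm, inside diameter 74 mm, rim 12 mm above its underside, floor 3 mm above its underside, so a seated lamp's underside is 3 mm above this origin. Origin at the centre of its underside, z up.
- cup_blue: Shallow round cup with a blue rim, fixed on the floor of the tray: target for the lamp with the blue collar. Outer diameter 84 mm, inside diameter 74 mm, rim 12 mm above its underside, floor 3 mm above its underside, so a seated lamp's underside is 3 mm above this origin. Origin at the centre of its underside, z up.
- cup_yellow: Shallow round cup with a yellow rim, fixed on the floor of the tray: target for the lamp with the yellow collar. Outer diameter 84 mm, inside diameter 74 mm, rim 12 mm above its underside, floor 3 mm above its underside, so a seated lamp's underside is 3 mm above this origin. Origin at the centre of its underside, z up.
- tray: White foam tray, 130 x 310 mm (its x and y axes), open at the top, walls 12 mm thick and 30 mm high, fixed to the bench. The three cups stand in a row along its y axis, 92 mm apart, in any order, on its floor 12 mm above the bench. Origin at the centre of its underside, on the bench surface, z up.
- spool: Bystander: spool of solder with black flanges, diameter 54 mm, 40 mm high, standing loose on the bench. Origin at the centre of its underside.

How it is judged:
At the end, for the whole second after the job is handed in: Each finished lamp stands upright (within 0.1 rad) on the floor of the cup of its own colour, its axis within 12 mm of the cup's and its underside less than 3 mm off the cup's floor, released and at rest; both unfinished lamps and the spool stand within 20 mm of where they started (horizontal distance between lamp_red and cup_red below 0.012 m and z of lamp_red in the frame of cup_red below 0.006 m and angle between each of lamp_red, lamp_blue, lamp_yellow, bare_red, bare_blue, spool's own z axis and vertical below 0.1 rad and linear speed of each of lamp_red, lamp_blue, lamp_yellow, bare_red, bare_blue, spool below 0.02 m/s and horizontal distance between lamp_blue and cup_blue below 0.012 m and z of lamp_blue in the frame of cup_blue below 0.006 m and horizontal distance between lamp_yellow and cup_yellow below 0.012 m and z of lamp_yellow in the frame of cup_yellow below 0.006 m and distance of each of bare_red, bare_blue, spool from where it was at the start of the episode below 0.02 m); the robot touches nothing.
It fails at once if a lamp is tipped over (leans more than 0.7 rad) (angle between any of lamp_red, lamp_blue, lamp_yellow, bare_red, bare_blue's own z axis and vertical above 0.7 rad).
It fails at once if an unfinished lamp or the spool is moved by more than 20 mm (distance of any of bare_red, bare_blue, spool from where it was at the start of the episode above 0.02 m).
It fails at once if a lamp is dropped into its cup: within 50 mm above the cup's underside it moves faster than 0.5 m/s (a free fall of more than about 13 mm) ((horizontal distance between lamp_red and cup_red below 0.03 m and z of lamp_red in the frame of cup_red below 0.05 m and linear speed of lamp_red above 0.5 m/s) or (horizontal distance between lamp_blue and cup_blue below 0.03 m and z of lamp_blue in the frame of cup_blue below 0.05 m and linear speed of lamp_blue above 0.5 m/s) or (horizontal distance between lamp_yellow and cup_yellow below 0.03 m and z of lamp_yellow in the frame of cup_yellow below 0.05 m and linear speed of lamp_yellow above 0.5 m/s)).
It also fails if it takes over 88 s, if anything falls off the work surface, if the arm or the gripper's body presses on something with over 40 N, if the wrist force passes 120 N, or if a joint passes its speed limit or range.

## Working session

There is one attempt and no reset: what is moved stays moved. The work goes in short steps, each a Python script; the robot and the scene stay as the last script left them, time stands still between calls to the robot, and variables do not carry over. Pictures are saved under pics/ and viewed, and the job is handed in when it is done.

```bash
ls; mkdir -p pics
python3 - <<'E'
from workcell import ctrl, optics
import cv2, numpy as np
np.set_printoptions(precision=4,suppress=True)
for n in("side","top"):
    im=optics.capture(n); cv2.imwrite(f"pics/{n}0.png",im)
    i=optics.camera_info(n); print(n,i["fx"],i["fy"],i["cx"],i["cy"]);print(np.array(i["T"]))
print(ctrl.current_clock(),ctrl.current_orientation(),ctrl.current_tcp_pos(),ctrl.current_grip_width())
E
```

```text
pics
side 384.056028569399 384.056028569399 319.99362303583194 202.2872762571006
[[ 0.9234 -0.2893  0.2523  0.305 ]
 [-0.3838 -0.7088  0.5918 -0.5591]
 [ 0.0077 -0.6433 -0.7656  0.7837]
 [ 0.      0.      0.      1.    ]]
top 401.8356130414157 401.8356130414157 319.8584457490054 202.36199825608247
[[ 0.0179 -0.9833  0.1812  0.3813]
 [-0.9998 -0.0167  0.0079 -0.0026]
 [-0.0047 -0.1813 -0.9834  0.9197]
 [ 0.      0.      0.      1.    ]]
0.1 [ 0.1482 -0.6912  0.1493  0.6914] [0.2466 0.5467 0.2554] 0.08508242931335966
```

View pics/side0.png

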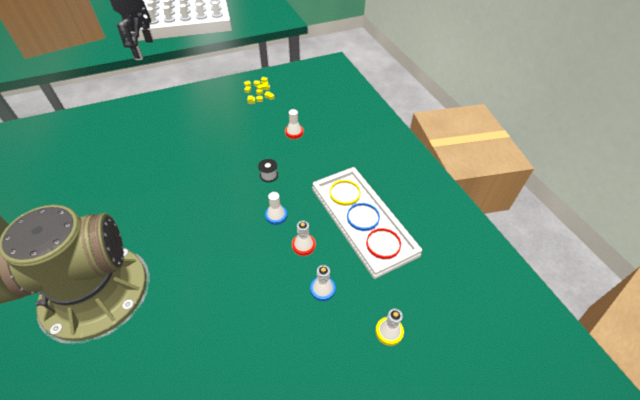

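View pics/top0.png

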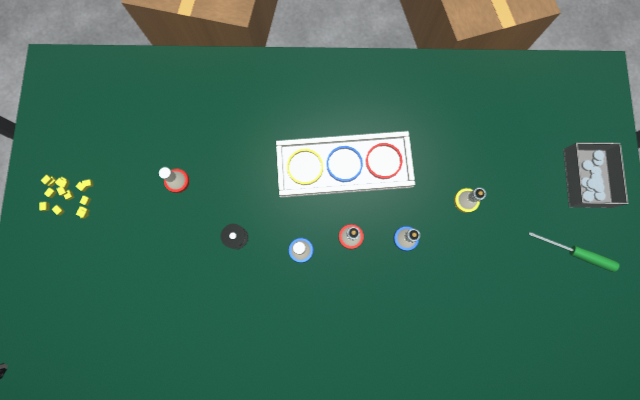

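The top view has the tray at about (345,163), with the cups yellow, blue, red from left to right. The capped lamps are red (352,235), blue (407,237) and yellow (470,199). The bare lamps are at (175,180) and (300,250), and the spool at (234,236). The side view agrees. Next I'll measure from both views.

```bash
cat > h.py <<'E'
import cv2, numpy as np
from workcell import ctrl, optics
np.set_printoptions(precision=4,suppress=True)
def info(n):
    i=optics.camera_info(n); K=np.array([[i["fx"],0,i["cx"]],[0,i["fy"],i["cy"]],[0,0,1.]]); return K,np.array(i["T"])
def P(n):
    K,T=info(n); return K@np.linalg.inv(T)[:3]
def proj(n,X):
    q=P(n)@np.append(X,1); return q[:2]/q[2]
def tri(us,ut):
    X=cv2.triangulatePoints(P("side"),P("top"),np.array(us,float).reshape(2,1),np.array(ut,float).reshape(2,1)).ravel(); X=X[:3]/X[3]
    return X,np.linalg.norm(proj("side",X)-us),np.linalg.norm(proj("top",X)-ut)
def ray(n,uv,z):
    K,T=info(n); d=T[:3,:3]@np.linalg.inv(K)@np.array([*uv,1.]); return T[:3,3]+d*(z-T[2,3])/d[2]
HUE={"red":[(0,8),(172,180)],"blue":[(100,120)],"yellow":[(24,34)]}
def mask(im,c):
    hsv=cv2.cvtColor(im,cv2.COLOR_BGR2HSV); m=np.zeros(im.shape[:2],np.uint8)
    for a,b in HUE[c]: m|=cv2.inRange(hsv,(a,110,70),(b,255,255))
    return m
def blobs(im,c,mina=25):
    m=cv2.morphologyEx(mask(im,c),cv2.MORPH_CLOSE,np.ones((3,3),np.uint8))
    out=[]
    for k in cv2.findContours(m,cv2.RETR_EXTERNAL,cv2.CHAIN_APPROX_NONE)[0]:
        if len(k)>20:
            h=cv2.convexHull(k); e=cv2.fitEllipse(h); out.append((np.array(e[0]),np.array(e[1]),cv2.contourArea(h)))
    return out
E
python3 - <<'E'
from h import *
for n in("side","top"):
    im=cv2.imread(f"pics/{n}0.png")
    for c in HUE:
        for b in blobs(im,c): print(n,c,b[0],b[1],b[2], 'z24',ray(n,b[0],.024)[:2],'z10',ray(n,b[0],.010)[:2])
s=cv2.imread("pics/side0.png")[200:350,270:430]; t=cv2.imread("pics/top0.png")[170:260,320:500]
cv2.imwrite("pics/s1.png",cv2.resize(s,None,fx=3.7,fy=3.7,interpolation=cv2.INTER_NEAREST))
cv2.imwrite("pics/t1.png",cv2.resize(t,None,fx=4,fy=4,interpolation=cv2.INTER_NEAREST))
E
```

```text
side red [303.2442 244.3541] [21.3707 23.571 ] 359.0 z24 [ 0.4689 -0.0769] z10 [ 0.4719 -0.068 ]
side red [383.2162 243.2506] [29.9286 34.6533] 801.5 z24 [ 0.6457 -0.1459] z10 [ 0.652  -0.1383]
side red [293.5814 130.9109] [15.4907 17.6191] 167.0 z24 [0.5901 0.3221] z10 [0.5954 0.3383]
side blue [322.3879 287.875 ] [24.9732 25.2371] 460.0 z24 [ 0.4669 -0.1985] z10 [ 0.4699 -0.1918]
side blue [275.6227 214.4016] [19.5302 21.8421] 289.5 z24 [0.4369 0.0336] z10 [0.4393 0.0445]
side blue [362.8236 216.1835] [27.1736 32.2619] 676.5 z24 [ 0.6375 -0.0545] z10 [ 0.6436 -0.0452]
side yellow [389.0998 330.7574] [27.1611 29.3322] 589.5 z24 [ 0.5546 -0.3375] z10 [ 0.5592 -0.3334]
side yellow [344.6298 191.9865] [24.7094 30.755 ] 582.5 z24 [0.6294 0.0364] z10 [0.6354 0.0474]
side yellow [500.2106 134.0329] [ 5.6305 10.3748] 35.0 z24 [1.1696 0.0716] z10 [1.1855 0.0832]
side yellow [247.0288  86.2267] [ 7.1074 11.6993] 54.5 z24 [0.5231 0.607 ] z10 [0.5271 0.6285]
side yellow [260.4692  90.9551] [24.7065 31.4099] 452.5 z24 [0.5578 0.5626] z10 [0.5625 0.5833]
top red [350.7081 236.1553] [24.5639 24.8
[... 587 characters left out ...]
 [0.5146 0.5419] z10 [0.5167 0.5504]
top yellow [ 57.4383 209.9434] [ 8.1429 11.0427] 58.0 z24 [0.5187 0.5988] z10 [0.5208 0.6082]
top yellow [ 43.9539 206.0914] [ 8.577  11.3135] 60.0 z24 [0.527  0.6307] z10 [0.5293 0.6406]
top yellow [ 84.5869 200.1295] [8.14   9.6978] 52.0 z24 [0.5423 0.54  ] z10 [0.5448 0.5484]
top yellow [466.0686 200.3146] [23.6912 24.7017] 433.0 z24 [ 0.5566 -0.3264] z10 [ 0.5593 -0.3314]
top yellow [ 84.3104 184.902 ] [ 9.4856 16.5751] 110.5 z24 [0.5778 0.545 ] z10 [0.5808 0.5536]
top yellow [ 56.6839 187.3551] [23.49   35.8838] 551.0 z24 [0.5709 0.6077] z10 [0.5739 0.6173]
top yellow [304.6068 166.2681] [34.8947 35.0572] 924.0 z24 [0.6303 0.0413] z10 [0.6341 0.042 ]
```

View pics/s1.png

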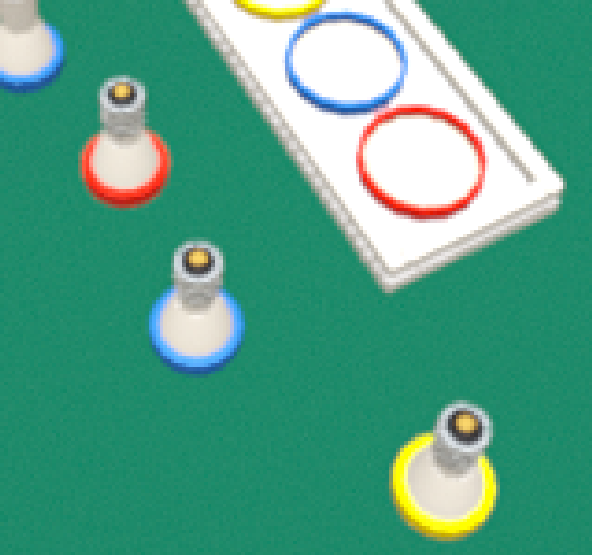

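View pics/t1.png

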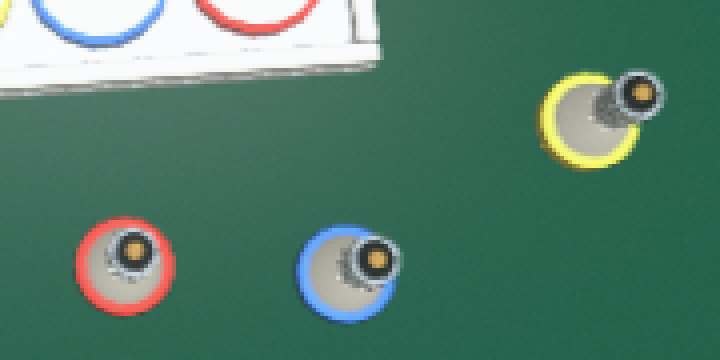

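Run:
```python
from h import *
S=cv2.imread("pics/side0.png");T=cv2.imread("pics/top0.png")
def near(im,c,uv):
    return min(blobs(im,c),key=lambda b:np.linalg.norm(b[0]-uv))[0]
print("cups / collars")
for k,c,us,ut in [("cup","red",(383,243),(384,160)),("cup","blue",(363,216),(344,163)),("cup","yellow",(345,192),(305,166)),("lamp","red",(303,244),(351,236)),("lamp","blue",(322,288),(406,238)),("lamp","yellow",(389,331),(466,200)),("bare","red",(293,131),(176,180)),("bare","blue",(275,214),(300,250))]:
    print(k,c,*tri(near(S,c,us),near(T,c,ut)))
def brass(im,uv):
    x,y=map(int,uv); r=6; p=im[y-r:y+r+1,x-r:x+r+1].astype(float)
    w=np.clip(p[...,2]-p[...,0]-30,0,None); 
    yy,xx=np.mgrid[-r:r+1,-r:r+1]; w[np.hypot(xx,yy)>4.5]=0
    return np.array([x+(w*xx).sum()/w.sum(),y+(w*yy).sum()/w.sum()])
print("brass")
for c,us,ut in [("red",(303,225),(353,232)),("blue",(323,270),(414,235)),("yellow",(396,315),(480,193))]:
    a,b=brass(S,us),brass(T,ut);print(c,a,b,*tri(a,b))
```

```text
cups / collars
cup red [ 0.6493 -0.1421  0.017 ] 0.17033372848759526 0.15987735871529618
cup blue [ 0.6407 -0.0503  0.0176] 0.14368196584586168 0.14275313520417818
cup yellow [0.6322 0.0416 0.0174] 0.03419369797946365 0.03586115491752461
lamp red [ 0.4724 -0.0667  0.008 ] 0.006021961885682196 0.00584921582124576
lamp blue [ 0.4701 -0.1914  0.0091] 0.001058856046615032 0.000947744339599014
lamp yellow [ 0.5601 -0.3326  0.007 ] 0.06369446253069441 0.052022158012186084
bare red [0.5961 0.3413 0.0074] 0.07179678467971863 0.08777565519003208
bare blue [0.4397 0.0463 0.0077] 0.012593994817087045 0.013070303826637751
brass
red [302.3055 223.9246] [353.2646 232.2408] [ 0.4725 -0.0662  0.0895] 0.015720514093654513 0.01562019585475263
blue [322.9556 269.1289] [413.8977 234.4199] [ 0.4701 -0.1914  0.0905] 0.06434241281690742 0.05853564951038525
yellow [395.3771 313.7537] [480.2356 192.6957] [ 0.5601 -0.3327  0.0908] 0.13991078719998246 0.11516011648411427
```

Both views agree. The brass tops and collars give the same xy to under 1 mm, brass heights are 89.5–91 mm (91 expected), and cup spacing is 92.3 mm (92 expected). Now I'll check reachability and pick the red lamp.

```bash
cat >> h.py <<'E'
from scipy.spatial.transform import Rotation as R
LAMP={"red":(.4724,-.0664),"blue":(.4701,-.1914),"yellow":(.5601,-.3327)}
CUP={"red":(.6493,-.1421),"blue":(.6407,-.0503),"yellow":(.6322,.0416)}
def quat(s):
    y=s*np.array([.9957,.0925,0]); y/=np.linalg.norm(y); x=np.array([0,0,-1.]); q=R.from_matrix(np.c_[x,y,np.cross(x,y)]).as_quat(); return [float(v) for v in (q[3],q[0],q[1],q[2])]
ZG=.078; ZT=.215
def snap(tag):
    for n in("side","top"): cv2.imwrite(f"pics/{tag}_{n}.png",optics.capture(n))
E
python3 - <<'E'
from h import *
for s in(1,-1):
    for d,z in((LAMP,ZG),(CUP,ZG+.015)):
        for c in d:
            for zz in(z,ZT): 
                j=ctrl.inverse_kinematics([*d[c],zz],quat(s)); print(s,c,zz,None if j is None else np.array(j))
E
```

```text
1 red 0.078 [ 0.2849 -0.248  -0.508   0.     -1.3108  2.9493]
1 red 0.215 [ 0.2849 -0.2961 -0.2954  0.     -1.5715  2.9493]
1 blue 0.078 None
1 blue 0.215 None
1 yellow 0.078 [-0.2296  0.2241 -0.0402  0.     -1.3066 -2.8194]
1 yellow 0.215 [-0.2296  0.1755  0.1558  0.     -1.5511 -2.8194]
1 red 0.093 None
1 red 0.215 None
1 blue 0.093 None
1 blue 0.215 None
1 yellow 0.093 [ 0.3811  0.169  -0.0751  0.     -1.3266  2.8532]
1 yellow 0.215 [ 0.3811  0.1281  0.1032  0.     -1.5459  2.8532]
-1 red 0.078 [ 0.2849 -0.248  -0.508   0.     -1.3108 -0.1923]
-1 red 0.215 [ 0.2849 -0.2961 -0.2954  0.     -1.5715 -0.1923]
-1 blue 0.078 [ 0.0109 -0.1579 -0.4316  0.     -1.2971  0.0818]
-1 blue 0.215 [ 0.0109 -0.21   -0.2249  0.     -1.5559  0.0818]
-1 yellow 0.078 [-0.2296  0.2241 -0.0402  0.     -1.3066  0.3222]
-1 yellow 0.215 [-0.2296  0.1755  0.1558  0.     -1.5511  0.3222]
-1 red 0.093 [ 0.0847  0.2484  0.0165  0.     -1.3389  0.008 ]
-1 red 0.215 [ 0.0847  0.2107  0.1959  0.     -1.556   0.008 ]
-1 blue 0.093 [ 0.2324  0.1923 -0.0487  0.     -1.3298 -0.1398]
-1 blue 0.215 [ 0.2324  0.1522  0.1298  0.     -1.5483 -0.1398]
-1 yellow 0.093 [ 0.3811  0.169  -0.0751  0.     -1.3266 -0.2884]
-1 yellow 0.215 [ 0.3811  0.1281  0.1032  0.     -1.5459 -0.2884]
```

```bash
cat >> h.py <<'E'
Q=quat(-1)
def pick(c,first=False):
    x,y=LAMP[c]
    ctrl.gripper_to(.07)
    if first: ctrl.move_pose([x,y,ZT],Q)
    else: ctrl.servo_line([x,y,ZT],feed=.25,frame=Q)
    ctrl.servo_line([x,y,ZG],feed=.12)
    ctrl.gripper_to(.0,40)
    print(c,"grip w",ctrl.current_grip_width(),"tcp",np.array(ctrl.current_tcp_pos()),"F",np.array(ctrl.current_ft_force()),"t",ctrl.current_clock())
    if not .02<ctrl.current_grip_width()<.033: raise SystemExit("no grip")
    ctrl.servo_line([x,y,ZT],feed=.12)
    print("lifted w",ctrl.current_grip_width(),"F",np.array(ctrl.current_ft_force()),"t",ctrl.current_clock())
E
python3 - <<'E'
from h import *
pick("red",True); snap("pickred"); print(ctrl.current_tcp_pos())
a=cv2.imread("pics/pickred_side.png")[120:320,220:440];b=cv2.imread("pics/pickred_top.png")[110:290,260:500]
cv2.imwrite("pics/c1.png",np.hstack([cv2.resize(a,(396,360)),cv2.resize(b,(400,300)).copy() if 0 else cv2.resize(b,(400,360))]))
E
```

```text
red grip w 0.025146188495761966 tcp [ 0.4726 -0.0664  0.0784] F [0.3498 0.8476 1.4607] t 4.5
lifted w 0.024869858700095154 F [ 0.7925 -0.4949 -1.0818] t 5.7917
[ 0.4721 -0.0664  0.2141]
```

View pics/c1.png

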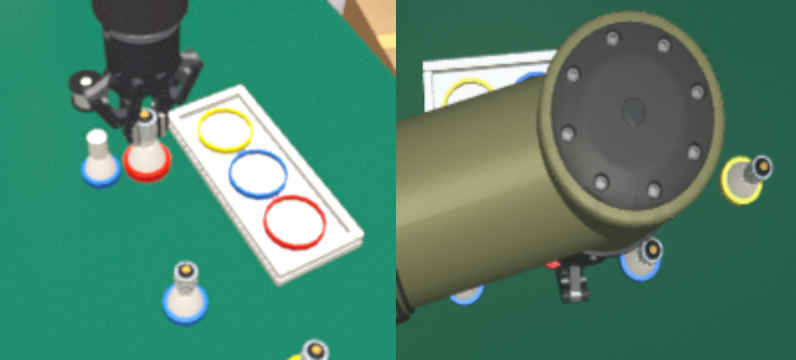

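The red lamp hangs upright in the jaws (side crop about (147,150)), and its neighbours are undisturbed. Next I'll lower it into the red cup, watching the contact force.

```bash
cat >> h.py <<'E'
def place(c):
    x,y=CUP[c]
    ctrl.servo_line([x,y,ZT],feed=.2,frame=Q); ctrl.sleep(.3)
    ctrl.servo_line([x,y,ZG+.030],feed=.1)
    ctrl.servo_line([x,y,ZG+.020],feed=.03); ctrl.sleep(.3)
    f0=ctrl.current_ft_force()[2]; z=ZG+.020; hit=False
    while z>ZG+.0115:
        z-=.001; ctrl.servo_line([x,y,z],feed=.02); ctrl.sleep(.1); f=ctrl.current_ft_force()[2]-f0
        if f>2.0: hit=True; break
    print(c,"contact",hit,"z",z-ZG,"df",f,"tcp",np.array(ctrl.current_tcp_pos()))
    ctrl.gripper_to(.033); ctrl.sleep(.1); ctrl.gripper_to(.07)
    ctrl.servo_line([x,y,ZT],feed=.15); print("t",ctrl.current_clock())
E
python3 - <<'E'
from h import *
place("red")
E
```

```text
red contact True z 0.015 df 2.570641868319872 tcp [ 0.6495 -0.1422  0.0934]
t 12.8167
```

Contact came exactly at the expected 15 mm seat height. Next is the blue lamp, with a check of the red cup after the lift.

Run:
```python
from h import *
pick("blue"); snap("pickblue")
a=cv2.imread("pics/pickblue_side.png")[120:350,220:440];b=cv2.imread("pics/pickblue_top.png")[110:290,260:500]
cv2.imwrite("pics/c2.png",np.hstack([cv2.resize(a,(396,414)),cv2.resize(b,(400,414))]))
```

```text
blue grip w 0.02523929164139512 tcp [ 0.4704 -0.1914  0.0784] F [-0.2035 -0.0991  2.0522] t 15.6833
lifted w 0.024724945061549295 F [-0.3666 -0.0866 -2.0347] t 16.975
```

View pics/c2.png

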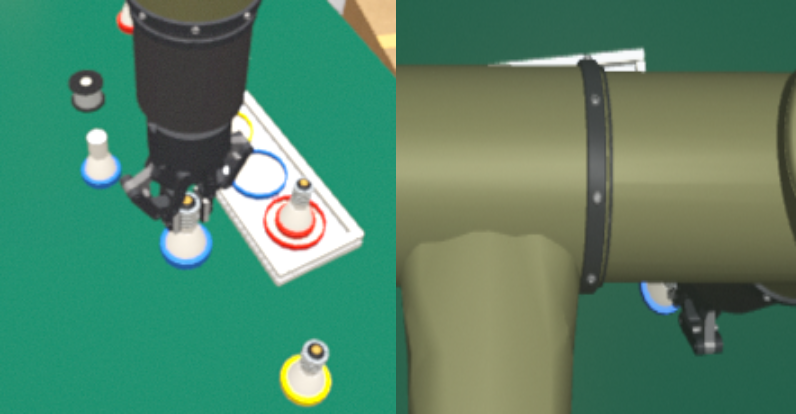

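The red lamp stands centred in the red cup (side crop (295,220)), and the blue lamp is held upright at (186,240). Now I'll place it and do yellow.

Run:
```python
from h import *
place("blue"); pick("yellow"); snap("pickyel")
a=cv2.imread("pics/pickyel_side.png")[120:350,220:440];b=cv2.imread("pics/pickyel_top.png")[110:290,260:500]
cv2.imwrite("pics/c3.png",np.hstack([cv2.resize(a,(396,414)),cv2.resize(b,(400,414))]))
```

```text
blue contact True z 0.015 df 2.6949381246222908 tcp [ 0.6409 -0.0503  0.0934]
t 24.15
yellow grip w 0.024949933194267943 tcp [ 0.5603 -0.3328  0.0784] F [0.4126 0.0305 1.6324] t 27.4583
lifted w 0.024930429518294512 F [ 1.008   1.1459 -0.9281] t 28.75
```

View pics/c3.png

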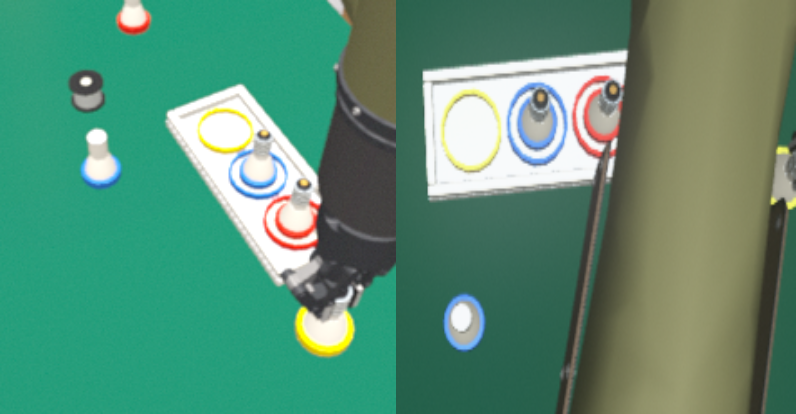

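Blue and red stand centred in their cups, yellow is gripped, and the bare lamp and spool haven't moved. Next I'll place yellow and retreat for a final measurement.

Run:
```python
from h import *
place("yellow")
ctrl.servo_line([.63,.04,.25],feed=.2)
ctrl.set_joints([1.481,0.04,0.085,0,-1.615,-0.334]); ctrl.sleep(.5)
snap("fin"); print(ctrl.current_clock())
S=cv2.imread("pics/fin_side.png");T=cv2.imread("pics/fin_top.png")
def brass(im,n,X):
    x,y=np.round(proj(n,X)).astype(int); r=9; p=im[y-r:y+r+1,x-r:x+r+1].astype(float)
    w=np.clip(p[...,2]-p[...,0]-30,0,None); yy,xx=np.mgrid[-r:r+1,-r:r+1]; w[np.hypot(xx,yy)>5]=0
    return np.array([x+(w*xx).sum()/w.sum(),y+(w*yy).sum()/w.sum()])
for c in CUP:
    X=[*CUP[c],.106]; r=tri(brass(S,"side",X),brass(T,"top",X)); print(c,r,"off cup mm",1e3*(r[0][:2]-CUP[c]))
for n in("side","top"):
  a=cv2.imread(f"pics/{n}0.png"); b=S if n=="side" else T
  for c in("red","blue"):
    g=(293,131) if (n,c)==("side","red") else (275,214) if n=="side" else (176,180) if c=="red" else (300,250)
    f=lambda im:min(blobs(im,c),key=lambda k:np.linalg.norm(k[0]-g))[0]
    print(n,"bare",c,"shift px",f(b)-f(a))
  g=(268,170) if n=="side" else (234,236)
  x,y=g; d=cv2.absdiff(a,b)[y-16:y+16,x-16:x+16]; print(n,"spool diff max",d.max())
a=S[100:350,220:440];b=T[110:290,150:500]
cv2.imwrite("pics/c4.png",np.hstack([cv2.resize(a,(350,398)),cv2.resize(b,(440,226+172))]))
```

```text
yellow contact True z 0.015 df 2.169684915840291 tcp [0.6324 0.0416 0.0935]
t 36.725
39.9167
red (array([ 0.6498, -0.1416,  0.1044]), np.float64(0.2864037051857874), np.float64(0.2742954326466888)) off cup mm [0.4903 0.5392]
blue (array([ 0.6408, -0.0501,  0.1041]), np.float64(0.06095059812714464), np.float64(0.06207089988813625)) off cup mm [0.1298 0.2448]
yellow (array([0.6327, 0.042 , 0.1032]), np.float64(0.18171886597127987), np.float64(0.19595106194491457)) off cup mm [0.4952 0.4193]
side bare red shift px [0. 0.]
side bare blue shift px [ 0.0267 -0.0416]
side spool diff max 19
top bare red shift px [0. 0.]
top bare blue shift px [-0.0076  0.036 ]
top spool diff max 5
```

View pics/c4.png

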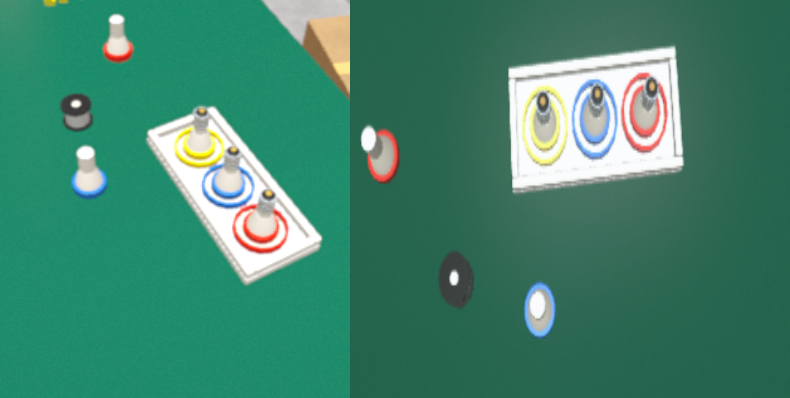

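All three lamps stand upright and centred in the matching cups, the bystanders are unmoved, and the arm is clear. Handing in.

```bash
python3 -c "
from workcell import ctrl
ctrl.sign_off(); print(ctrl.current_clock())"
```

```text
the job is handed in; nothing more can be done
the job is handed in; nothing more can be done
```

The red, blue and yellow finished lamps are packed in the cups of their own colour, and I handed the job in at about 40 s of the 88 s allowed. Each lamp was gripped by its cap and lowered in 1 mm steps. Contact (2–3 N) came for all three at the expected 15 mm height above the bench, and only then did I release it.

- **Lamp positions:** in the final two-view check, each lamp axis is within 0.8 mm of its cup centre (limit 12 mm). All three lamps look upright.
- **Bystanders:** the two unfinished lamps shifted by less than 0.1 px, and the image around the spool is essentially unchanged. The arm was back at its start pose, clear of everything.
- **Disagreements:**
  - The cup rims triangulated at 17 mm above the bench instead of the nominal 24 mm, probably because the fit takes in the rim's coloured outer side.
  - The lamp tops measured 103–104 mm instead of 106 mm, which is about the stated 2 mm calibration error. The contact heights matched the expected seat height.

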